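Make up two collet kits at the machinist's bench

TASK

Make up two tooling kits from the stock in the middle of the bench. Into the square tray put the large nut, lying flat in the middle, with the large collet standing upright, narrow end down, inside its ring; into the long tray put the small nut with the small collet standing in it the same way, in the middle of either compartment, and the step block, standing on its base as it does now, in the middle of the other. Leave the drill chuck, the insert case and the dial gauge where they are.

Things in the scene. Friction and masses are not known exactly. Their poses are not given: they have to be found in the camera images.
- large_nut: Loose large collet clamping nut: a plain bright steel ring lying flat, outside diameter 63 mm, bore 50 mm clear through, 20 mm high, six dark notches round the outside, about 0.17 kg. Origin: centre of its underside; z up. It is the larger of the two rings.
- small_nut: Loose small collet clamping nut: the same kind of ring, outside diameter 48 mm, bore 36 mm, 16 mm high, about 0.09 kg. Origin: centre of its underside; z up.
- large_collet: Loose large spring collet, bright steel, standing upright on its narrow end (all in mm): 28 diameter at the foot, a cone widening to 40 at 30 above the foot, then a straight 40 diameter collar up to the top at 46; slits and an 18 dark bore in the top; about 0.24 kg. Origin: centre of its underside (the narrow end); z up. Grip it by the straight collar.
- small_collet: Loose small spring collet, same look, standing on its narrow end (all in mm): 18 diameter at the foot, widening to 26 at 21 above the foot, then a straight 26 diameter collar up to the top at 34; about 0.09 kg. Origin: centre of its underside (the narrow end); z up. Grip it by the straight collar.
- step_block: Loose dark steel step block (clamping support), a staircase of four steps standing on its flat base (all in mm): 56 long (x), 30 wide (y); each step 14 long, heights 12, 22, 32 and 42 rising towards +x. About 0.34 kg, centre of mass 6.5 from the origin towards +x. Origin: centre of the underside; z up.
- square_tray: Fixed pale wooden square tray (all in mm), 116 by 116 outside, one compartment. Floor 4 thick (its top is 4 above the table), surrounded by a lip 5 wide whose top is 9 above the table. Origin: centre of its underside, x and y along its sides, z up. The middle of the compartment is above the origin.
- long_tray: Fixed pale wooden long tray (all in mm), 200 (x) by 105 (y) outside. Floor top 4 above the table; lip 5 wide, its top 9 above the table; a bar 5 wide and as high as the lip crosses the middle (along y) and parts it into two equal compartments, 92.5 by 95 inside, whose middles are at x = +48.75 and x = -48.75, y = 0. Origin: centre of its underside, z up.
- drill_chuck: Loose bystander, to be left alone: dark steel drill chuck standing upright, 36 mm diameter, 46 mm high, tapering to a blunt nose at the top. Origin: centre of its underside.
- insert_case: Loose bystander, to be left alone: flat grey plastic case with three small brass-coloured inserts seen in its lid, 58 (x) by 38 (y) by 18 high, in mm. Origin: centre of its underside.
- dial_gauge: Loose bystander, to be left alone: dial gauge lying on its back, a dark disc 56 mm diameter and 20 mm high with a white face and a pointer, and a short stem that reaches 38 mm from the centre along its +x. Origin: centre of the disc's underside.
Not all that is in view belongs to the job. Leave any pink or red look-alike of the large_nut alone.

How it is judged:
At the end, for the whole second after the job is handed in: Nuts flat and step block on its base, each within 15 mm per tray axis of the middle of its compartment (nut and block in different ones of the long tray); each collet upright on the tray floor inside its own nut (axes within 10-11 mm); all still; bystanders moved under 30 mm (x of large_nut in the frame of square_tray between -0.015 and 0.015 m and y of large_nut in the frame of square_tray between -0.015 and 0.015 m and z of large_nut in the frame of square_tray between 0.002 and 0.0065 m and angle between each of large_nut, small_nut, step_block's own z axis and vertical below 0.06 rad and horizontal distance between large_collet and large_nut below 0.011 m and z of large_collet in the frame of square_tray between 0.002 and 0.0065 m and angle between each of large_collet, small_collet's own z axis and vertical below 0.1 rad and z of small_nut in the frame of long_tray between 0.002 and 0.0065 m and horizontal distance between small_collet and small_nut below 0.01 m and z of small_collet in the frame of long_tray between 0.002 and 0.0065 m and z of step_block in the frame of long_tray between 0.002 and 0.0065 m and ((x of small_nut in the frame of long_tray between 0.0338 and 0.0638 m and y of small_nut in the frame of long_tray between -0.015 and 0.015 m and x of step_block in the frame of long_tray between -0.0638 and -0.0338 m and y of step_block in the frame of long_tray between -0.015 and 0.015 m) or (x of small_nut in the frame of long_tray between -0.0638 and -0.0338 m and y of small_nut in the frame of long_tray between -0.015 and 0.015 m and x of step_block in the frame of long_tray between 0.0338 and 0.0638 m and y of step_block in the frame of long_tray between -0.015 and 0.015 m)) and linear speed of each of large_nut, large_collet, small_nut, small_collet, step_block below 0.01 m/s and distance of each of drill_chuck, insert_case, dial_gauge from where it was at the start of the episode below 0.03 m); the robot touches nothing.
It fails at once if the drill chuck is knocked over (angle between drill_chuck's own z axis and vertical above 0.5 rad).
It fails at once if the insert case is knocked over (angle between insert_case's own z axis and vertical above 0.5 rad).
It fails at once if the dial gauge is knocked over (angle between dial_gauge's own z axis and vertical above 0.5 rad).
It also fails if it takes over 128 s, if anything falls off the work surface, if the arm or the gripper's body presses on something with over 40 N, if the wrist force passes 120 N, or if a joint passes its speed limit or range.

ROBOT

A 6-joint arm with a two-finger parallel gripper is mounted at the origin on the work surface. World frame = base frame: x ahead of the robot, y to its left, z up, the work surface at z = 0. Lengths are in m, angles in rad, forces in N, time in s.
With the tool pointing down it reaches from about 0.375 to 0.925 m from the base axis. Payload 5.7 kg.
Tool frame: the origin (TCP) lies midway between the tips of the shut fingers; the grasp point (between the pads) lies tcp_to_grasp behind it (tcp_to_grasp is the distance from the TCP to the grasp point, in m); z points along the fingers, y is the direction in which the jaws open and shut (so a half turn about z gives the same grasp; the last joint's range is limited). The gripper opens to 88 mm and grips with 3 to 60 N. Pads are 20 mm wide; open, the fingers measure 115 mm over their backs; the gripper's body (75 mm by 178 mm) begins 61 mm behind the grasp point.
Start: joints at [-1.371, 0.359, 1.51, -0, 1.272, -0.115], TCP at [0.186, -0.57, 0.223] pointing down, gripper open.
Joint ranges: [-2.97, 2.97], [-1.01, 2.36], [0.21, 2.38], [-0.96, 4.11], [0.2, 2.71], [-2.98, 2.98]. Speed limits (rad/s): [2.39, 2.39, 3.14, 3.14, 3.14, 3.14].

INTERFACE

Orientations are given as a rotation vector (axis times angle).
In Python, from cell import sense, read_camera, calibration, job_done, tcp_to_grasp gives the robot as it stands.
- The arm moves only by the tool carry_out, never from a script. Its arguments are lists of equal length, an entry for each row: "delta_pos": the shift along the world's x, y, z in m, a list of three; "angular": the turn, a rotation vector about the world's x, y, z in rad, a list of three; "grip": the opening, from 0 (shut) to 1 (fully open). A call has 1 to 10 rows; each row is the pose to reach, as a shift and turn from the pose commanded when the call began; what a row does not reach only later rows make up. A row lasts 1/8 s, in which the tool goes at most 62.5 mm and 10.7 degrees, less where a joint would pass 70% of its speed; a pose out of reach is approached as far as the arm can. A call with a gripper value outside its range is refused whole. The fingers move at their own pace and stop on an object; "grip_force" is the grip in N (left out, the last holds). Time passes only in rows, so rows that repeat a pose let the fingers close. It gives the time, the measured TCP pose, the force and the opening at its end, in the units of the state.
- sense(): the state, without advancing time (a new reading comes with each control period).
- read_camera(name): name is "scene" or "top" or "wrist"; returns the picture (384x512x3 uint8, red, green, blue); there is no depth.
- calibration(name): a dict with "camera_matrix" (3x3 intrinsics, pixels), "R" (3x3) and "t" (3): a world point X has camera coordinates R X + t. Camera axes: x right, y down, z forward; pixel columns grow to the right and rows downward; lengths in m; the calibration is good to about 2 mm. A picture is of the moment at which its call begins: read the wrist's pose just before it. calibration takes no time and is no camera call; for the wrist camera it gives the pose at the moment of the call.
- job_done(): hands the job in, once; it reports no verdict.
The state is a dict: "t": time; "joints": joint angles; "qvel": joint speeds; "joint_efforts": joint torques, N m; "tool_pos": TCP position; "eef_rot": TCP orientation; "contact_force": force on the tool from outside, world axes, zero at the start; "ft_torque": the same for the moment, N m; "finger_gap": finger opening in m.
Only numpy, scipy, OpenCV 4.12 (cv2) and the standard library are available. Lean on these libraries where they do the work, as an engineer would, in place of code of your own. Each camera call takes 0.05 s, during which the arm holds its last target.

## Working session

There is one attempt and no reset: what is moved stays moved. The work goes in short steps, Python scripts to look and compute and a tool call to move; the robot and the scene stay as the last step left them, time stands still between calls to the robot, and variables do not carry over. Pictures are saved under pics/ and viewed, and the job is handed in when it is done.

Besides the shell and the picture viewer there is one more tool, called after "Call:" as a command line: name --argument value ..., lists and objects as JSON in quotes. carry_out: Moves the arm, as the interface text tells. Its arguments: {"type":"object","properties":{"delta_pos":{"type":"array","items":{"type":"array","items":{"type":"number"}}},"angular":{"type":"array","items":{"type":"array","items":{"type":"number"}}},"grip":{"type":"array","items":{"type":"number"}},"grip_force":{"type":"number"}},"required":["delta_pos","angular","grip"]}

```bash
ls; mkdir -p pics
python3 - <<'E'
from cell import *
import cv2, numpy as np
print(sense()); print(tcp_to_grasp)
for n in ["scene","top","wrist"]:
    c=calibration(n); print(n,np.round(c["camera_matrix"],1).tolist(),np.round(c["R"],3).tolist(),np.round(c["t"],3).tolist())
    im=read_camera(n); cv2.imwrite(f"pics/{n}0.png",im[:,:,::-1])
E
```

```text
pics
{'t': 0.0, 'joints': array([-1.37108997e+00,  3.59496558e-01,  1.51140513e+00, -1.74430505e-05,
        1.27254049e+00, -1.15125608e-01]), 'qvel': array([-6.79105226e-04,  9.22745776e-05, -1.17461686e-04,  1.86693736e-06,
       -4.25180369e-04, -3.86324647e-04]), 'joint_efforts': array([ 2.73312231e-03, -5.15374196e+01, -2.70727640e+01,  6.79002190e-02,
        3.51263594e-02, -1.53273468e-04]), 'tool_pos': array([ 0.1856275 , -0.56983371,  0.22182504]), 'eef_rot': array([-3.10092336e+00, -4.92215399e-01,  1.48897777e-04]), 'contact_force': array([ 1.39731843, -0.15837864, -0.36113668]), 'ft_torque': array([ 0.00794157, -0.02124329,  0.01236574]), 'finger_gap': 0.08773477958098452}
0.0187
scene [[347.7, 0.0, 267.0], [0.0, 347.7, 191.3], [0.0, 0.0, 1.0]] [[0.576, 0.817, -0.009], [0.449, -0.326, -0.832], [-0.683, 0.475, -0.555]] [-0.285, -0.203, 1.108]
top [[422.1, 0.0, 255.5], [0.0, 422.1, 193.0], [0.0, 0.0, 1.0]] [[-0.021, -1.0, 0.002], [-0.984, 0.02, -0.174], [0.174, -0.006, -0.985]] [0.024, 0.514, 0.798]
wrist [[275.3, 0.0, 259.1], [0.0, 275.3, 186.3], [0.0, 0.0, 1.0]] [[0.309, -0.951, -0.002], [-0.906, -0.295, 0.304], [-0.289, -0.092, -0.953]] [-0.599, -0.037, 0.392]
```

View pics/top0.png

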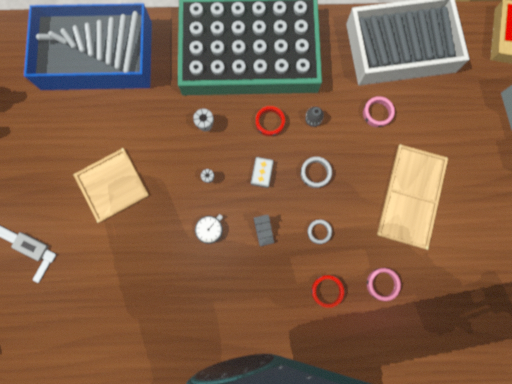

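View pics/scene0.png

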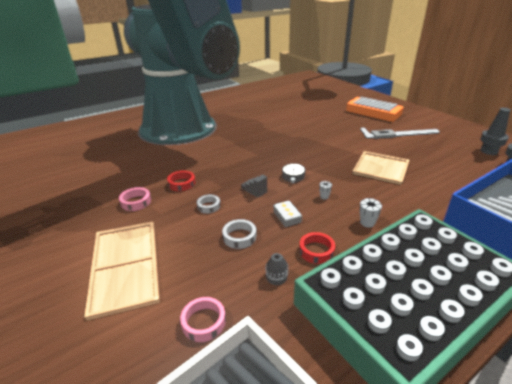

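View pics/wrist0.png

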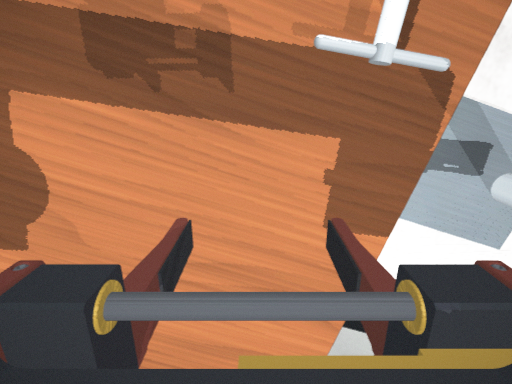

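Run:
```python
import cv2
im=cv2.imread("pics/top0.png")
cv2.imwrite("pics/top0z.png",cv2.resize(im[70:290,90:390],None,fx=2.66,fy=2.66,interpolation=cv2.INTER_CUBIC))
```

```text
(no output)
```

View pics/top0z.png

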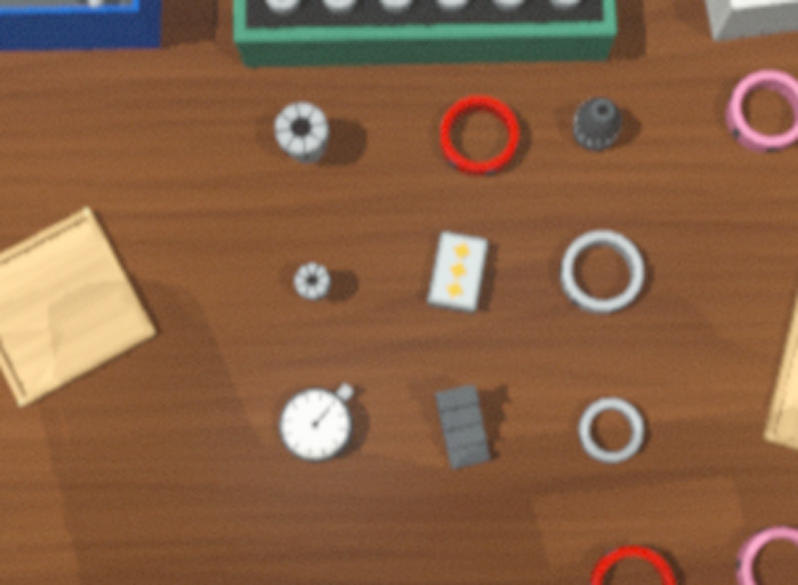

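The stock is clear in the top view (pixels):
- large nut (317,172): the bright steel ring. The other rings are red (270,120), (328,291) and pink (379,111), (384,285), so they are look-alikes and stay put.
- small nut (319,232)
- large collet (203,119)
- small collet (207,175)
- step block (264,230)
- square tray (110,185)
- long tray (414,197)

The bystanders are the chuck (315,116), case (262,172) and gauge (209,230).

```bash
cat > h.py <<'E'
from cell import *
import cv2, numpy as np
def cast(c,px,z):
    K,R,t=np.array(c["camera_matrix"]),np.array(c["R"]),np.array(c["t"])
    d=R.T@np.linalg.inv(K)@np.array([px[0],px[1],1.0]); o=-R.T@t
    return o+d*(z-o[2])/d[2]
def proj(c,X):
    K,R,t=np.array(c["camera_matrix"]),np.array(c["R"]),np.array(c["t"])
    p=K@(R@np.array(X)+t); return p[:2]/p[2]
def blob(mask,px,r):
    m=np.zeros_like(mask); x,y=px; m[y-r:y+r,x-r:x+r]=mask[y-r:y+r,x-r:x+r]
    cs,_=cv2.findContours(m,cv2.RETR_EXTERNAL,cv2.CHAIN_APPROX_NONE)
    return max(cs,key=cv2.contourArea)
E
python3 - <<'E'
from h import *
im=cv2.imread("pics/top0.png"); c=calibration("top")
hsv=cv2.cvtColor(im,cv2.COLOR_BGR2HSV)
H,S,V=cv2.split(hsv)
steel=((S<60)&(V>110)).astype(np.uint8)*255
for n,px,r,z,d in [("Lnut",(317,172),24,.01,.063),("Snut",(319,232),20,.008,.048),("Lcol",(203,119),18,.038,.04),("Scol",(207,175),13,.028,.026),("case",(262,172),20,.018,0),("gauge",(209,230),22,.02,.056)]:
    k=blob(steel,px,r); (x,y),(a,b),th=cv2.fitEllipse(k)
    P=cast(c,(x,y),z); s=np.linalg.norm(cast(c,(x+1,y),z)-P)
    print(n,round(x,1),round(y,1),"axes mm",np.round([a*s*1e3,b*s*1e3],1),"exp",d*1e3,"P",np.round(P,4),"R",round(np.hypot(P[0],P[1]),3))
# block: gray dark
blk=((S<90)&(V<130)).astype(np.uint8)*255
k=blob(blk,(264,230),20); rc=cv2.minAreaRect(k); bp=cv2.boxPoints(rc); print("block",rc,[np.round(cast(c,p,.02)[:2],4).tolist() for p in bp], np.round(cast(c,rc[0],.02),4))
wood=((H>10)&(H<28)&(V>165)&(S<170)).astype(np.uint8)*255
for n,px,r in [("sq",(110,185),45),("long",(414,197),58)]:
    k=blob(wood,px,r); rc=cv2.minAreaRect(k); bp=cv2.boxPoints(rc)
    W=np.array([cast(c,p,.009)[:2] for p in bp]); print(n,rc,np.round(W,4).tolist(),"sides",[round(np.linalg.norm(W[i]-W[i-1]),4) for i in range(4)],"ctr",np.round(W.mean(0),4),"ang",[round(np.degrees(np.arctan2(*(W[i]-W[i-1])[::-1])),1) for i in range(4)])
v=im.copy()
cv2.imwrite("pics/masks.png",np.hstack([steel[90:270,150:350],blk[90:270,150:350]]))
cv2.imwrite("pics/wood.png",wood)
crop=lambda x,y,r: cv2.resize(im[y-r:y+r,x-r:x+r],(400,400),interpolation=cv2.INTER_CUBIC)
cv2.imwrite("pics/crops.png",np.hstack([crop(317,172,25),crop(264,230,25)]))
E
```

```text
Lnut 315.9 171.7 axes mm [64.5 65. ] exp 63.0 P [ 0.5636 -0.1149  0.01  ] R 0.575
Snut 319.3 231.3 axes mm [48.9 49.6] exp 48.0 P [ 0.4385 -0.1165  0.008 ] R 0.454
Lcol 202.8 118.1 axes mm [40.6 41.6] exp 40.0 P [0.6761 0.1194 0.038 ] R 0.687
Scol 206.9 175.4 axes mm [25.9 27.2] exp 26.0 P [0.5563 0.112  0.028 ] R 0.567
case 261.7 171.8 axes mm [43.2 68.7] exp 0.0 P [ 0.5638 -0.0008  0.018 ] R 0.564
gauge 208.6 228.4 axes mm [50.7 62.2] exp 56.0 P [0.4479 0.1096 0.02  ] R 0.461
block ((263.673095703125, 229.86541748046875), (29.809648513793945, 16.277637481689453), 78.69007110595703) [[0.4697, 0.0196], [0.4756, -0.0131], [0.416, -0.0233], [0.4103, 0.009]] [ 0.4427 -0.002   0.02  ]
sq ((109.7067642211914, 184.89056396484375), (55.57466506958008, 58.849876403808594), 62.10273361206055) [[0.5691, 0.3999], [0.6268, 0.2928], [0.5198, 0.2352], [0.4645, 0.3407]] sides [np.float64(0.1202), np.float64(0.1216), np.float64(0.1216), np.float64(0.1191)] ctr [0.545  0.3172] ang [np.float64(29.5), np.float64(-61.7), np.float64(-151.7), np.float64(117.6)]
long ((413.1155090332031, 196.40664672851562), (53.751861572265625, 96.606201171875), 13.65041732788086) [[0.4243, -0.2311], [0.6225, -0.2937], [0.5924, -0.4023], [0.3964, -0.3357]] sides [np.float64(0.1084), np.float64(0.2079), np.float64(0.1127), np.float64(0.2071)] ctr [ 0.5089 -0.3157] ang [np.float64(75.0), np.float64(-17.5), np.float64(-105.5), np.float64(161.2)]
```

View pics/crops.png

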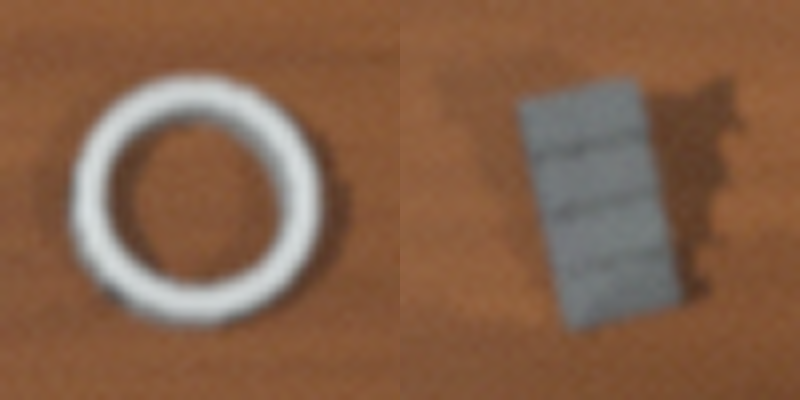

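View pics/masks.png

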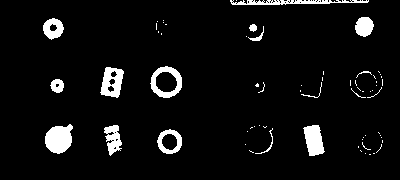

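The crops confirm the plain steel large nut. They also show the block's steps running up-down in the image, with the shadow longest at the far end, so it rises towards about +x. The sizes match within about 2 mm, so I'm moving to hover over the large nut.

Call:
carry_out --delta_pos '[[0.38,0.455,-0.02],[0.38,0.455,-0.02],[0.38,0.455,-0.02],[0.38,0.455,-0.02],[0.38,0.455,-0.02],[0.38,0.455,-0.02],[0.38,0.455,-0.02],[0.38,0.455,-0.02],[0.38,0.455,-0.02],[0.38,0.455,-0.02]]' --angular '[[0,0,0.18],[0,0,0.18],[0,0,0.18],[0,0,0.18],[0,0,0.18],[0,0,0.18],[0,0,0.18],[0,0,0.18],[0,0,0.18],[0,0,0.18]]' --grip '[1,1,1,1,1,1,1,1,1,1]' --grip_force 30

```text
t: 1.4
tool_pos: [0.5672, -0.1127, 0.2023]
eef_rot: [-3.044, -0.773, -0.0]
contact_force: [0.3, -0.8, -0.1]
finger_gap: 0.0876
```

```bash
cat > w.py <<'E'
from h import *
import sys
c=calibration("wrist"); s=sense(); im=read_camera("wrist")[:,:,::-1].copy(); cv2.imwrite(f"pics/{sys.argv[1]}.png",im)
np.savez(f"pics/{sys.argv[1]}.npz",K=c["camera_matrix"],R=c["R"],t=c["t"])
print(s["t"],np.round(s["tool_pos"],4),np.round(s["eef_rot"],3),np.round(s["contact_force"],1),round(s["finger_gap"],4))
E
python3 w.py w1
```

```text
1.4 [ 0.5672 -0.1127  0.2023] [-3.044 -0.773 -0.   ] [ 0.3 -0.8 -0.1] 0.0876
```

View pics/w1.png

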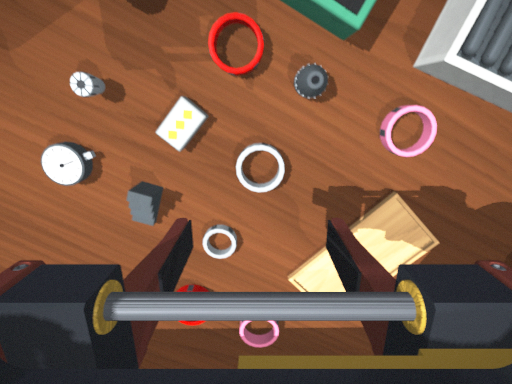

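The wrist view shows the large nut at (260,167), small nut (220,241), block (146,202), long tray (375,250) and small collet (87,84). I'm measuring each of them to compare with the top view.

```bash
cat > m.py <<'E'
from h import *
def load(n):
    d=np.load(f"pics/{n}.npz"); return cv2.imread(f"pics/{n}.png"),{"camera_matrix":d["K"],"R":d["R"],"t":d["t"]}
def steel(im,lo=60,v=150):
    H,S,V=cv2.split(cv2.cvtColor(im,cv2.COLOR_BGR2HSV)); return ((S<lo)&(V>v)).astype(np.uint8)*255
def circ(im,c,px,r,z,lo=60,v=150):
    k=blob(steel(im,lo,v),px,r); e=cv2.fitEllipse(k); P=cast(c,e[0],z); s=np.linalg.norm(cast(c,(e[0][0]+1,e[0][1]),z)-P)*1e3
    print("px",np.round(e[0],1),"mm",np.round(np.array(e[1])*s,1),"P",np.round(P,4)); return P
E
python3 - <<'E'
from m import *
top=cv2.imread("pics/top0.png"); ct=calibration("top")
print("top views"); 
circ(top,ct,(317,172),24,.02,v=110);circ(top,ct,(319,232),20,.016,v=110);circ(top,ct,(203,119),18,.046,v=110);circ(top,ct,(207,175),13,.034,v=110)
im,c=load("w1"); print("wrist")
circ(im,c,(260,167),32,.02); circ(im,c,(220,241),22,.016)
E
```

```text
top views
px [315.9 171.7] mm [63.7 64.2] P [ 0.5613 -0.1134  0.02  ]
px [319.3 231.3] mm [48.5 49.1] P [ 0.4378 -0.1152  0.016 ]
px [202.8 118.1] mm [40.2 41.2] P [0.6731 0.1185 0.046 ]
px [206.9 175.4] mm [25.7 27. ] P [0.555  0.1114 0.034 ]
wrist
px [259.6 167.9] mm [60.7 62.5] P [ 0.5658 -0.1135  0.02  ]
px [218.6 242.8] mm [42.5 47.7] P [ 0.4413 -0.1149  0.016 ]
```

Call:
carry_out --delta_pos '[[-0.002,0.001,-0.06],[-0.002,0.001,-0.12],[-0.002,0.001,-0.16],[-0.002,0.001,-0.19],[-0.002,0.001,-0.196],[-0.002,0.001,-0.196],[-0.002,0.001,-0.196]]' --angular '[[0,0,0],[0,0,0],[0,0,0],[0,0,0],[0,0,0],[0,0,0],[0,0,0]]' --grip '[1,1,1,1,1,1,1]'

```text
t: 2.33
tool_pos: [0.5649, -0.115, 0.008]
eef_rot: [3.045, 0.769, 0.003]
contact_force: [0.2, 0.2, 1.1]
finger_gap: 0.0877
```

Call:
carry_out --delta_pos '[[0,0,0],[0,0,0],[0,0,0],[0,0,0],[0,0,0],[0,0,0]]' --angular '[[0,0,0],[0,0,0],[0,0,0],[0,0,0],[0,0,0],[0,0,0]]' --grip '[0.6,0.5,0.5,0.5,0.5,0.5]'

```text
t: 3.08
tool_pos: [0.5642, -0.1147, 0.0071]
eef_rot: [3.046, 0.769, 0.001]
contact_force: [-1.2, 0.3, 5.8]
finger_gap: 0.0617
```

Call:
carry_out --delta_pos '[[0,0,0.03],[0,0,0.08],[0,0,0.12],[0,0,0.12]]' --angular '[[0,0,0],[0,0,0],[0,0,0],[0,0,0]]' --grip '[0.5,0.5,0.5,0.5]'

```text
t: 3.58
tool_pos: [0.5658, -0.115, 0.1293]
eef_rot: [3.043, 0.769, 0.008]
contact_force: [-0.4, 0.4, -2.8]
finger_gap: 0.0618
```

Call:
carry_out --delta_pos '[[-0.003,0.06,0],[-0.005,0.12,0],[-0.008,0.18,0],[-0.01,0.24,0],[-0.012,0.3,0],[-0.014,0.35,0],[-0.017,0.4,0],[-0.019,0.431,0],[-0.019,0.431,0],[-0.019,0.431,0]]' --angular '[[0,0,0],[0,0,0],[0,0,0],[0,0,0],[0,0,0],[0,0,0],[0,0,0],[0,0,0],[0,0,0],[0,0,0]]' --grip '[0.5,0.5,0.5,0.5,0.5,0.5,0.5,0.5,0.5,0.5]'

```text
t: 4.82
tool_pos: [0.5436, 0.3154, 0.1249]
eef_rot: [3.045, 0.77, -0.005]
contact_force: [-0.4, -0.9, -3.0]
finger_gap: 0.0619
```

```bash
python3 w.py w2
python3 - <<'E'
from m import *
im=cv2.imread("pics/top0.png"); c=calibration("top")
e=read_camera("top")[:,:,::-1]; cv2.imwrite("pics/top2.png",e)
E
```

```text
4.825 [0.5436 0.3154 0.1249] [ 3.045  0.77  -0.005] [-0.4 -0.9 -3. ] 0.0619
```

View pics/w2.png

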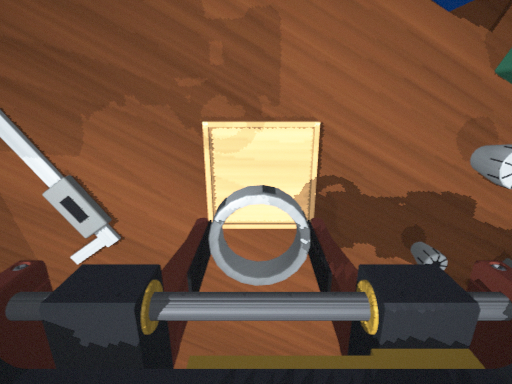

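The nut is held flat at (260,235). The tray's rim corners show at (203,122), (321,122), (315,228) and (210,226). I'm using them to check the tray centre.

Run:
```python
from m import *
im,c=load("w2")
H,S,V=cv2.split(cv2.cvtColor(im,cv2.COLOR_BGR2HSV))
w=((H>12)&(H<30)&(V>170)&(S<190)).astype(np.uint8)*255
k=blob(w,(261,170),75); b=cv2.approxPolyDP(k,6,True)[:,0]; print(b.tolist())
for p in b: print(p,np.round(cast(c,p,.009)[:2],4))
ps=[(203.5,122.5),(321,122.5),(315.5,228),(209.5,228)]
W=np.array([cast(c,p,.009)[:2] for p in ps]); print(np.round(W,4),W.mean(0),[np.linalg.norm(W[i]-W[i-1]) for i in range(4)])
cv2.imwrite("pics/w2z.png",cv2.resize(im[100:260,180:340],None,fx=3.7,fy=3.7,interpolation=cv2.INTER_CUBIC))
```

```text
[[202, 122], [208, 220], [225, 197], [260, 184], [289, 194], [307, 217], [310, 179], [312, 217], [319, 121]]
[202 122] [0.5701 0.394 ]
[208 220] [0.4773 0.3441]
[225 197] [0.5104 0.3395]
[260 184] [0.541  0.3134]
[289 194] [0.5458 0.2809]
[307 217] [0.5321 0.25  ]
[310 179] [0.5707 0.2699]
[312 217] [0.5347 0.2452]
[319 121] [0.6255 0.2932]
[[0.5704 0.3925]
 [0.6252 0.2907]
 [0.5251 0.2348]
 [0.4693 0.3385]] [0.5475065  0.31412426] [np.float64(0.11464365699994637), np.float64(0.11559024745232484), np.float64(0.11465967439646979), np.float64(0.1178209475705033)]
```

View pics/w2z.png

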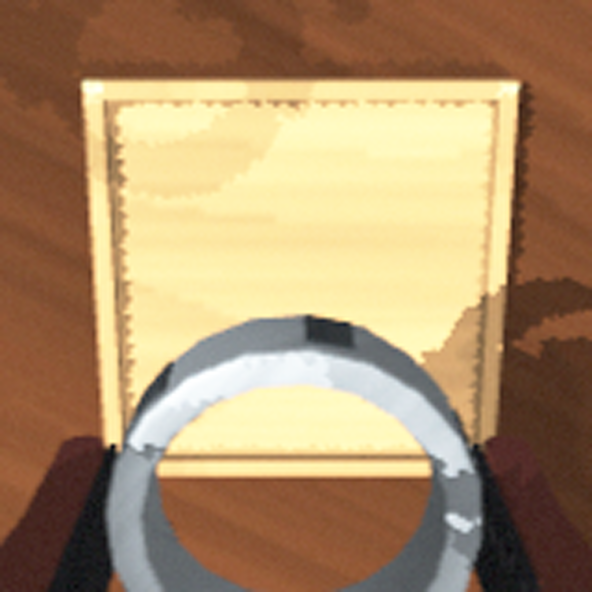

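Call:
carry_out --delta_pos '[[0.001,-0.002,-0.04],[0.001,-0.002,-0.08],[0.001,-0.002,-0.105],[0.001,-0.002,-0.1155],[0.001,-0.002,-0.1155],[0.001,-0.002,-0.1155],[0.001,-0.002,-0.1155],[0.001,-0.002,-0.1155],[0.001,-0.002,-0.1155]]' --angular '[[0,0,0],[0,0,0],[0,0,0],[0,0,0],[0,0,0],[0,0,0],[0,0,0],[0,0,0],[0,0,0]]' --grip '[0.5,0.5,0.5,0.5,0.5,0.5,0.8,0.8,0.8]'

```text
t: 6.05
tool_pos: [0.546, 0.3147, 0.0114]
eef_rot: [-3.046, -0.769, -0.001]
contact_force: [-0.5, 0.8, 0.6]
finger_gap: 0.0703
```

Call:
carry_out --delta_pos '[[0,0,0.04],[0,0,0.1],[0,0,0.15],[0,0,0.16],[0,0,0.16]]' --angular '[[0,0,0],[0,0,0],[0,0,0],[0,0,0],[0,0,0]]' --grip '[0.8,0.8,0.9,0.9,0.9]'

```text
t: 6.68
tool_pos: [0.5459, 0.3146, 0.1715]
eef_rot: [-3.046, -0.769, -0.002]
contact_force: [0.3, -0.0, 0.1]
finger_gap: 0.079
```

```bash
python3 w.py w3
```

```text
6.675 [0.5459 0.3146 0.1715] [-3.046e+00 -7.690e-01 -2.000e-03] [ 0.3 -0.   0.1] 0.079
```

View pics/w3.png

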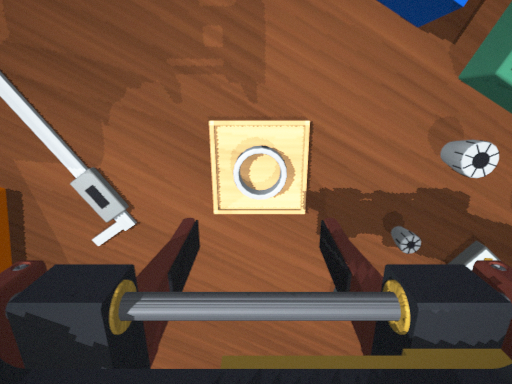

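The large nut lies flat at (260,173) in the tray, which spans (210..310, 121..214). Both collets are in view too: large at (480,160), small at (408,241). Measuring them all now.

Run:
```python
from m import *
im,c=load("w3")
print("nut");
ps=[(210.5,122),(309.5,122),(305.5,213),(214.5,213)]
W=np.array([cast(c,p,.009)[:2] for p in ps]); print("tray",W.mean(0),[round(np.linalg.norm(W[i]-W[i-1]),4) for i in range(4)])
circ(im,c,(260,173),32,.024,lo=40,v=170)
print("bore px (481,160):",cast(c,(481.5,160),.046),"small bore (411,243)",cast(c,(410.5,243),.034))
cv2.imwrite("pics/w3z.png",np.hstack([cv2.resize(im[y-50:y+50,x-50:x+50],(380,380),interpolation=cv2.INTER_CUBIC) for x,y in [(462,160),(408,241)]]))
```

```text
nut
tray [0.54694515 0.3144589 ] [np.float64(0.1133), np.float64(0.1138), np.float64(0.1132), np.float64(0.1159)]
px [259.5 173.2] mm [59.4 61.3] P [0.5464 0.3149 0.024 ]
bore px (481,160): [0.67607962 0.11707743 0.046     ] small bore (411,243) [0.55865221 0.11234782 0.034     ]
```

View pics/w3z.png

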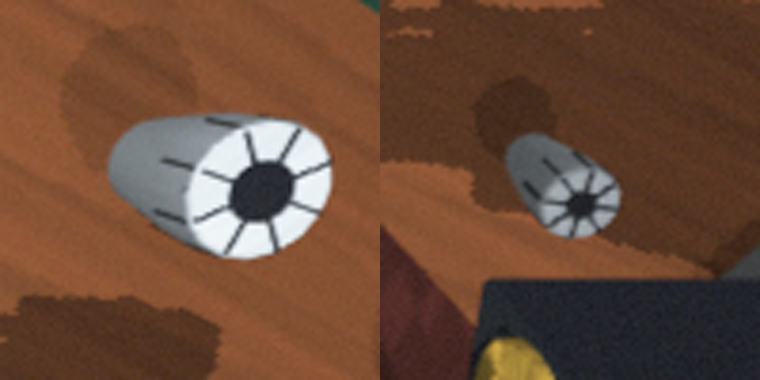

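The placed nut measures (0.546,0.315), matching the tray centre. Next is the large collet at about (0.675,0.118), with the jaws turned along y to stay clear of the green rack.

Call:
carry_out --delta_pos '[[0.03,-0.05,0],[0.06,-0.1,0],[0.1,-0.15,0],[0.129,-0.197,0],[0.129,-0.197,0],[0.129,-0.197,-0.04],[0.129,-0.197,-0.09],[0.129,-0.197,-0.13],[0.129,-0.197,-0.1415],[0.129,-0.197,-0.1415]]' --angular '[[0,0,-0.12],[0,0,-0.24],[0,0,-0.36],[0,0,-0.48],[0,0,-0.48],[0,0,-0.48],[0,0,-0.48],[0,0,-0.48],[0,0,-0.48],[0,0,-0.48]]' --grip '[0.9,0.9,0.9,0.9,0.9,0.9,0.9,0.9,0.9,0.9]'

```text
t: 7.98
tool_pos: [0.6735, 0.1181, 0.0285]
eef_rot: [-3.141, -0.025, 0.004]
contact_force: [-0.0, -0.0, 0.8]
finger_gap: 0.0791
```

Call:
carry_out --delta_pos '[[0,0,0],[0,0,0],[0,0,0],[0,0,0],[0,0,0],[0,0,0],[0,0,0],[0,0,0]]' --angular '[[0,0,0],[0,0,0],[0,0,0],[0,0,0],[0,0,0],[0,0,0],[0,0,0],[0,0,0]]' --grip '[0.6,0.5,0.4,0.35,0.3,0.3,0.3,0.3]'

```text
t: 8.98
tool_pos: [0.6751, 0.1176, 0.03]
eef_rot: [-3.141, -0.023, -0.001]
contact_force: [-0.9, 1.3, 4.8]
finger_gap: 0.0391
```

Call:
carry_out --delta_pos '[[0,0,0.03],[0,0,0.08],[0,0,0.12],[0,0,0.12]]' --angular '[[0,0,0],[0,0,0],[0,0,0],[0,0,0]]' --grip '[0.3,0.3,0.3,0.3]'

```text
t: 9.48
tool_pos: [0.677, 0.1176, 0.1525]
eef_rot: [-3.141, -0.023, -0.01]
contact_force: [0.6, 0.6, -3.4]
finger_gap: 0.039
```

```bash
python3 w.py w4
```

```text
9.475 [0.677  0.1176 0.1525] [-3.141 -0.023 -0.01 ] [ 0.6  0.6 -3.4] 0.039
```

View pics/w4.png

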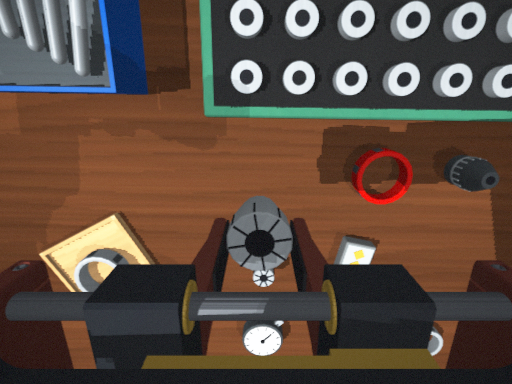

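The large collet is held upright with its bore at (260,243). I'm checking its offset from the TCP.

Run:
```python
from m import *
im,c=load("w4"); print(cast(c,(260,243),.1685))
```

```text
[0.67822471 0.11703746 0.1685    ]
```

Call:
carry_out --delta_pos '[[-0.03,0.045,0],[-0.06,0.095,0],[-0.1,0.15,0],[-0.129,0.197,0],[-0.129,0.197,0],[-0.129,0.197,0]]' --angular '[[0,0,0],[0,0,0],[0,0,0],[0,0,0],[0,0,0],[0,0,0]]' --grip '[0.3,0.3,0.3,0.3,0.3,0.3]'

```text
t: 10.28
tool_pos: [0.5445, 0.3139, 0.1474]
eef_rot: [3.14, 0.025, -0.005]
contact_force: [-0.1, -0.1, -2.7]
finger_gap: 0.0391
```

Call:
carry_out --delta_pos '[[0,0,-0.04],[0,0,-0.08],[0,0,-0.105],[0,0,-0.1155],[0,0,-0.1155],[0,0,-0.1155]]' --angular '[[0,0,0],[0,0,0],[0,0,0],[0,0,0],[0,0,0],[0,0,0]]' --grip '[0.3,0.3,0.3,0.3,0.3,0.3]'

```text
t: 11.02
tool_pos: [0.5466, 0.3138, 0.0342]
eef_rot: [-3.141, -0.021, -0.001]
contact_force: [-0.1, 0.0, -2.1]
finger_gap: 0.0392
```

Call:
carry_out --delta_pos '[[0,0,0],[0,0,0],[0,0,0],[0,0,0.03],[0,0,0.08],[0,0,0.135],[0,0,0.135],[0,0,0.135]]' --angular '[[0,0,0],[0,0,0],[0,0,0],[0,0,0],[0,0,0],[0,0,0],[0,0,0],[0,0,0]]' --grip '[0.7,0.7,0.7,0.7,0.8,0.8,0.8,0.8]'

```text
t: 12.02
tool_pos: [0.5453, 0.3144, 0.1688]
eef_rot: [-3.142, -0.023, 0.0]
contact_force: [0.1, -0.7, -0.1]
finger_gap: 0.0706
```

```bash
python3 w.py w5
```

```text
12.025 [0.5453 0.3144 0.1688] [-3.142 -0.023  0.   ] [ 0.1 -0.7 -0.1] 0.0706
```

View pics/w5.png

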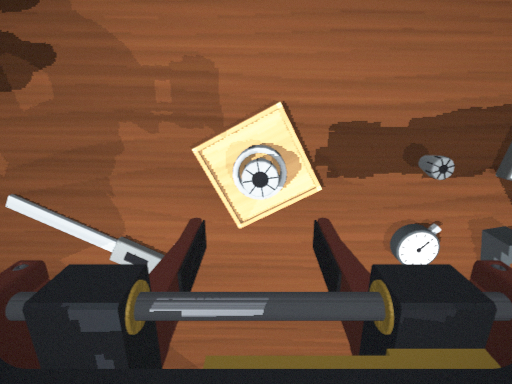

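The large collet stands in the nut, with its bore at (260,180). I'm checking the numbers and moving to hover over the small nut.

Run:
```python
from m import *
im,c=load("w5"); print("collet top",cast(c,(260,180.5),.05)); print("small collet",cast(c,(443,169),.034))
ps=[(193,150),(281,102),(322,186),(240,228)]
print("tray",np.mean([cast(c,p,.009) for p in ps],0))
```

```text
collet top [0.54537583 0.3134054  0.05      ]
small collet [0.55674888 0.1108645  0.034     ]
tray [0.54771178 0.31459523 0.009     ]
```

Call:
carry_out --delta_pos '[[-0.013,-0.055,0],[-0.027,-0.11,0],[-0.04,-0.165,0],[-0.053,-0.22,0],[-0.066,-0.275,0],[-0.08,-0.33,0],[-0.093,-0.385,0.01],[-0.106,-0.43,0.02],[-0.106,-0.43,0.02],[-0.106,-0.43,0.02]]' --angular '[[0,0,-0.05],[0,0,-0.1],[0,0,-0.15],[0,0,-0.2],[0,0,-0.25],[0,0,-0.3],[0,0,-0.325],[0,0,-0.325],[0,0,-0.325],[0,0,-0.325]]' --grip '[0.8,0.8,0.8,0.8,0.8,0.8,0.8,0.8,0.8,0.8]'

```text
t: 13.32
tool_pos: [0.4389, -0.1147, 0.1879]
eef_rot: [-3.102, 0.487, 0.004]
contact_force: [0.1, 0.6, -1.1]
finger_gap: 0.0706
```

```bash
python3 w.py w6
```

```text
13.325 [ 0.4389 -0.1147  0.1879] [-3.102  0.487  0.004] [ 0.1  0.6 -1.1] 0.0706
```

View pics/w6.png

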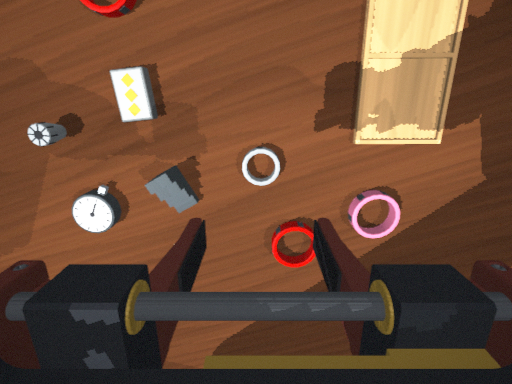

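The small nut is at (261,167). The long tray's near corners are at (357,142) and (440,142).

Run:
```python
from m import *
im,c=load("w6"); circ(im,c,(261,167),26,.016)
A=cast(c,(356,143),.009);B=cast(c,(440.5,143),.009);print("near corners",A,B,np.linalg.norm(A-B))
v=(A-B)[:2]; v/=np.linalg.norm(v); u=np.array([v[1],-v[0]]); print("axis",u,np.degrees(np.arctan2(u[1],u[0])))
m=(A+B)[:2]/2; print("near comp",m+u*.05125,"far",m+u*.14875)
bl=cast(c,(365.5,56),.009);br=cast(c,(453,55.5),.009); print("bar ends mid (tray centre)",(bl+br)/2)
```

```text
px [260.5 166.8] mm [44.9 46.6] P [ 0.44   -0.1171  0.016 ]
near corners [ 0.43087577 -0.23801249  0.009     ] [ 0.39886774 -0.33726332  0.009     ] 0.10428442048414933
axis [ 0.95173204 -0.30693017] -17.87432517222884
near comp [ 0.46364802 -0.30336808] far [ 0.5564419  -0.33329377]
bar ends mid (tray centre) [ 0.50917155 -0.31509502  0.009     ]
```

Call:
carry_out --delta_pos '[[0,-0.001,-0.06],[0,-0.001,-0.12],[0,-0.001,-0.16],[0,-0.001,-0.183],[0,-0.001,-0.183],[0,-0.001,-0.183],[0,-0.001,-0.183],[0,-0.001,-0.183],[0,-0.001,-0.183],[0,-0.001,-0.183]]' --angular '[[0,0,0],[0,0,0],[0,0,0],[0,0,0],[0,0,0],[0,0,0],[0,0,0],[0,0,0],[0,0,0],[0,0,0]]' --grip '[0.8,0.8,0.8,0.8,0.8,0.8,0.5,0.4,0.4,0.4]'

```text
t: 14.62
tool_pos: [0.4403, -0.1167, 0.0068]
eef_rot: [3.104, -0.485, 0.002]
contact_force: [-0.7, 1.1, 7.3]
finger_gap: 0.0469
```

Call:
carry_out --delta_pos '[[0,0,0],[0,0,0],[0,0,0],[0,0,0.03],[0,0,0.08],[0,0,0.1],[0,0,0.1]]' --angular '[[0,0,0],[0,0,0],[0,0,0],[0,0,0],[0,0,0],[0,0,0],[0,0,0]]' --grip '[0.4,0.4,0.4,0.4,0.4,0.4,0.4]'

```text
t: 15.5
tool_pos: [0.4409, -0.1171, 0.1075]
eef_rot: [3.103, -0.485, 0.006]
contact_force: [-0.0, -0.0, -0.9]
finger_gap: 0.047
```

Call:
carry_out --delta_pos '[[0.006,-0.045,0],[0.012,-0.09,0],[0.018,-0.14,0],[0.023,-0.186,0],[0.023,-0.186,0],[0.023,-0.186,0]]' --angular '[[0,0,0],[0,0,0],[0,0,0],[0,0,0],[0,0,0],[0,0,0]]' --grip '[0.4,0.4,0.4,0.4,0.4,0.4]'

```text
t: 16.25
tool_pos: [0.4614, -0.3012, 0.1045]
eef_rot: [-3.101, 0.486, 0.005]
contact_force: [0.1, 0.2, -0.9]
finger_gap: 0.0471
```

```bash
python3 w.py w7
```

```text
16.25 [ 0.4614 -0.3012  0.1045] [-3.101  0.486  0.005] [ 0.1  0.2 -0.9] 0.0471
```

View pics/w7.png

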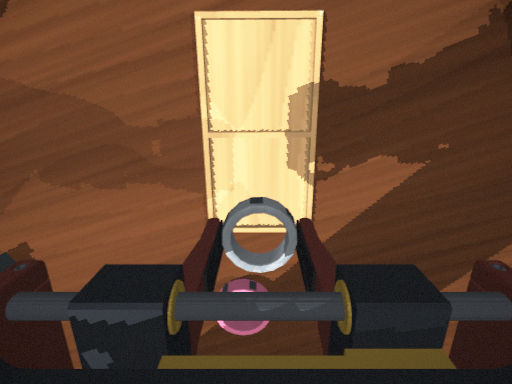

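The small nut is held flat and aligned with the tray, whose corners show at (195,12) and (323,12) with the bar at row 132. Lowering it into the near compartment.

Call:
carry_out --delta_pos '[[0,0,-0.04],[0,0,-0.08],[0,0,-0.0955],[0,0,-0.0955],[0,0,-0.0955],[0,0,-0.0955],[0,0,-0.0955],[0,0,-0.0955]]' --angular '[[0,0,0],[0,0,0],[0,0,0],[0,0,0],[0,0,0],[0,0,0],[0,0,0],[0,0,0]]' --grip '[0.4,0.4,0.4,0.4,0.4,0.65,0.65,0.65]'

```text
t: 17.3
tool_pos: [0.4629, -0.3027, 0.011]
eef_rot: [3.104, -0.485, 0.001]
contact_force: [0.4, 0.9, 0.9]
finger_gap: 0.0568
```

Call:
carry_out --delta_pos '[[0,0,0.04],[0,0,0.1],[0,0,0.15],[0,0,0.16],[0,0,0.16]]' --angular '[[0,0,0],[0,0,0],[0,0,0],[0,0,0],[0,0,0]]' --grip '[0.65,0.65,0.7,0.7,0.7]'

```text
t: 17.92
tool_pos: [0.4628, -0.3026, 0.1709]
eef_rot: [3.103, -0.485, 0.001]
contact_force: [0.2, -0.4, -0.1]
finger_gap: 0.0614
```

```bash
python3 w.py w8
```

```text
17.925 [ 0.4628 -0.3026  0.1709] [ 3.103e+00 -4.850e-01  1.000e-03] [ 0.2 -0.4 -0.1] 0.0614
```

View pics/w8.png

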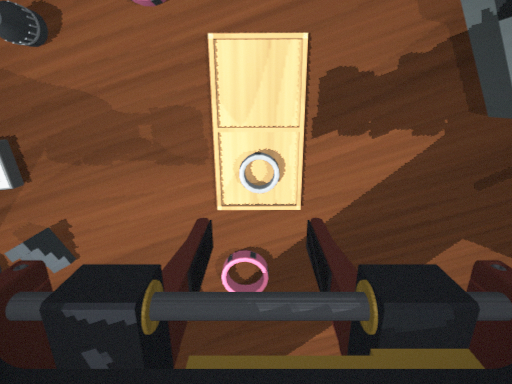

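The small nut lies flat at (259,174), mid-compartment. Next I hover over the block.

Run:
```python
from m import *
im,c=load("w8"); circ(im,c,(259,174),26,.020,lo=45,v=170)
ps=[(208,33.5),(308.5,33.5),(301.5,210),(218,210)]; W=np.array([cast(c,p,.009)[:2] for p in ps]); print(W.mean(0),[round(np.linalg.norm(W[i]-W[i-1]),4) for i in range(4)])
```

```text
px [258.7 173.6] mm [44.  46.3] P [ 0.4621 -0.3023  0.02  ]
[ 0.50874184 -0.31774092] [np.float64(0.1994), np.float64(0.1053), np.float64(0.1995), np.float64(0.1058)]
```

Call:
carry_out --delta_pos '[[-0.002,0.05,0.01],[-0.005,0.1,0.02],[-0.007,0.15,0.02],[-0.01,0.2,0.02],[-0.012,0.25,0.02],[-0.014,0.301,0.02],[-0.014,0.301,0.02],[-0.014,0.301,0.02]]' --angular '[[0,0,0.08],[0,0,0.17],[0,0,0.25],[0,0,0.33],[0,0,0.42],[0,0,0.485],[0,0,0.485],[0,0,0.485]]' --grip '[0.8,0.8,0.8,0.8,0.8,0.8,0.8,0.8]'

```text
t: 18.98
tool_pos: [0.448, -0.0016, 0.1893]
eef_rot: [-3.129, -0.275, 0.004]
contact_force: [0.3, -0.3, 0.0]
finger_gap: 0.0702
```

```bash
python3 w.py w9; python3 -c "
import cv2
im=cv2.imread('pics/w9.png'); cv2.imwrite('pics/w9z.png',cv2.resize(im[110:250,190:330],None,fx=4,fy=4,interpolation=cv2.INTER_CUBIC))"
```

```text
18.975 [ 0.448  -0.0016  0.1893] [-3.129 -0.275  0.004] [ 0.3 -0.3  0. ] 0.0702
```

View pics/w9.png

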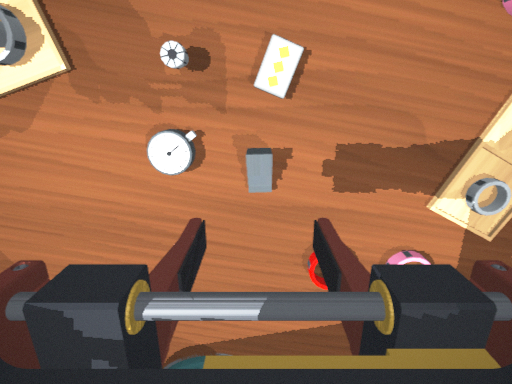

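View pics/w9z.png

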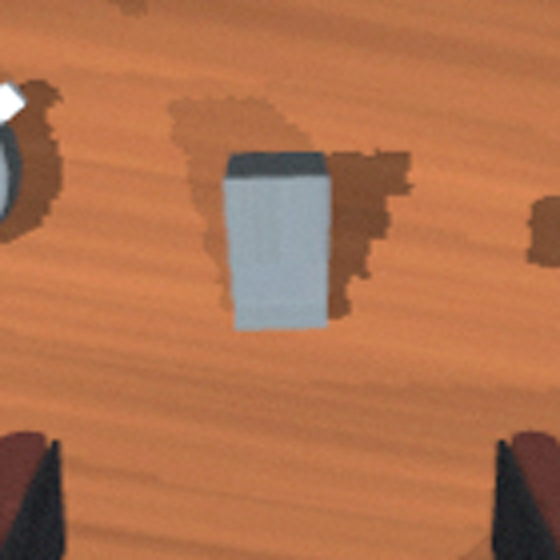

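The block sits squarely between the jaw lines, with its high end away at the top of the view. In the crop the high top edge is at row 178, the back foot at row 154 and the low end at row 329.

Run:
```python
from m import *
im,c=load("w9")
f=lambda X,Y,z: cast(c,(190+X/4-.4,110+Y/4-.4),z)[:2]
hl,hr=f(224,178,.042),f(329,178,.042); bl,br=f(230,154,0),f(326,153,0); ll,lr=f(235,329,.012),f(328,328,.012)
print("high edge",hl,hr,np.linalg.norm(hl-hr)); print("back foot",bl,br,np.linalg.norm(bl-br)); print("low",ll,lr,np.linalg.norm(ll-lr), f(281,329,0))
h=(hl+hr)/2; l=(ll+lr)/2; print("len",np.linalg.norm(h-l),"len back", np.linalg.norm((bl+br)/2-l),"yaw",np.degrees(np.arctan2(*(h-l)[::-1])),"origin",(h+l)/2)
w=(hl-hr); print("width yaw",np.degrees(np.arctan2(w[1],w[0]))-90)
```

```text
high edge [0.46744316 0.01752831] [ 0.47261048 -0.011796  ] 0.029776107889662153
back foot [0.4669307 0.0175073] [ 0.4725781  -0.01268905] 0.030719907085978774
low [0.41292094 0.0065813 ] [ 0.41850465 -0.02311744] 0.03021908301769873 [ 0.41145559 -0.00888463]
len 0.05544352656047879 len back 0.0550862733672083 yaw 11.584978751605165 origin [ 0.44286981 -0.00270096]
width yaw 9.993654693619078
```

Block origin is (0.443,-0.003), yaw about 10°, and the widths and length check out (30, 30 and 55 mm). Gripping near its centre of mass.

Call:
carry_out --delta_pos '[[0,0,-0.06],[0,0,-0.12],[0,0,-0.16],[0,0,-0.1845],[0,0,-0.1845],[0,0,-0.1845],[0,0,-0.1845],[0,0,-0.1845],[0,0,-0.1845],[0,0,-0.1845]]' --angular '[[0,0,0],[0,0,0],[0,0,0],[0,0,0],[0,0,0],[0,0,0],[0,0,0],[0,0,0],[0,0,0],[0,0,0]]' --grip '[0.8,0.8,0.8,0.8,0.8,0.8,0.5,0.4,0.3,0.2]' --grip_force 40

```text
t: 20.27
tool_pos: [0.4489, -0.0014, 0.0064]
eef_rot: [3.13, 0.275, 0.001]
contact_force: [-0.8, -0.6, 0.5]
finger_gap: 0.0335
```

Call:
carry_out --delta_pos '[[0,0,0],[0,0,0],[0,0,0],[0,0,0.03],[0,0,0.08],[0,0,0.11],[0,0,0.11]]' --angular '[[0,0,0],[0,0,0],[0,0,0],[0,0,0],[0,0,0],[0,0,0],[0,0,0]]' --grip '[0.2,0.2,0.2,0.2,0.2,0.2,0.2]'

```text
t: 21.15
tool_pos: [0.4502, -0.0017, 0.1175]
eef_rot: [3.129, 0.274, 0.006]
contact_force: [-0.2, -0.0, -3.6]
finger_gap: 0.0295
```

Call:
carry_out --delta_pos '[[0.015,-0.045,0],[0.03,-0.09,0],[0.045,-0.14,0],[0.06,-0.19,0],[0.08,-0.24,0],[0.1,-0.29,0],[0.113,-0.333,0],[0.113,-0.333,0],[0.113,-0.333,0],[0.113,-0.333,0]]' --angular '[[0,0,-0.07],[0,0,-0.14],[0,0,-0.21],[0,0,-0.28],[0,0,-0.35],[0,0,-0.42],[0,0,-0.49],[0,0,-0.49],[0,0,-0.49],[0,0,-0.49]]' --grip '[0.2,0.2,0.2,0.2,0.2,0.2,0.2,0.2,0.2,0.2]'

```text
t: 22.4
tool_pos: [0.5606, -0.3326, 0.1148]
eef_rot: [-3.101, 0.491, 0.004]
contact_force: [-0.3, 1.0, -3.7]
finger_gap: 0.0295
```

```bash
python3 w.py w10
```

```text
22.4 [ 0.5606 -0.3326  0.1148] [-3.101  0.491  0.004] [-0.3  1.  -3.7] 0.0295
```

View pics/w10.png

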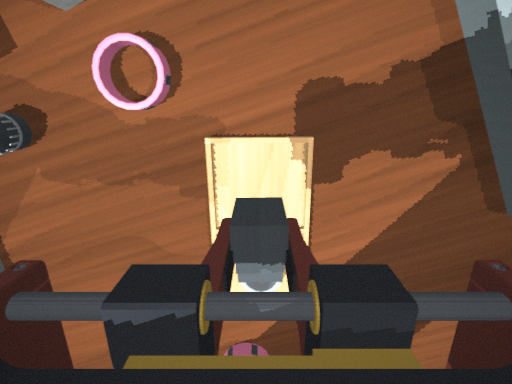

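The block is held level and square to the tray at (260,235). Lowering it into the far compartment.

Call:
carry_out --delta_pos '[[0,0,-0.04],[0,0,-0.08],[0,0,-0.098],[0,0,-0.1055],[0,0,-0.1055],[0,0,-0.1055],[0,0,-0.1055],[0,0,-0.1055],[0,0,-0.1055]]' --angular '[[0,0,0],[0,0,0],[0,0,0],[0,0,0],[0,0,0],[0,0,0],[0,0,0],[0,0,0],[0,0,0]]' --grip '[0.2,0.2,0.2,0.2,0.2,0.2,0.5,0.5,0.5]'

```text
t: 23.58
tool_pos: [0.562, -0.3347, 0.011]
eef_rot: [3.102, -0.493, 0.001]
contact_force: [-0.6, 0.7, -0.4]
finger_gap: 0.0436
```

Call:
carry_out --delta_pos '[[0,0,0.04],[0,0,0.1],[0,0,0.15],[0,0,0.17],[0,0,0.17]]' --angular '[[0,0,0],[0,0,0],[0,0,0],[0,0,0],[0,0,0]]' --grip '[0.5,0.5,0.6,0.6,0.6]' --grip_force 25

```text
t: 24.2
tool_pos: [0.5629, -0.3353, 0.1828]
eef_rot: [3.101, -0.493, 0.006]
contact_force: [0.7, -0.0, 0.3]
finger_gap: 0.0528
```

```bash
python3 w.py w11
```

```text
24.2 [ 0.5629 -0.3353  0.1828] [ 3.101 -0.493  0.006] [ 0.7 -0.   0.3] 0.0528
```

View pics/w11.png

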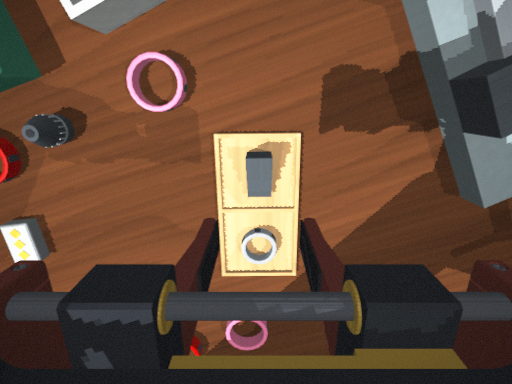

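The block stands in the middle of the far compartment at (259,175), with the nut at (259,247). Next is the small collet at about (0.5565,0.1115).

Call:
carry_out --delta_pos '[[-0.001,0.05,0],[-0.001,0.11,0],[-0.002,0.17,0],[-0.003,0.23,0],[-0.003,0.29,0],[-0.004,0.35,0],[-0.005,0.41,0],[-0.0055,0.4455,0],[-0.0055,0.4455,0],[-0.0055,0.4455,0]]' --angular '[[0,0,0.05],[0,0,0.1],[0,0,0.15],[0,0,0.2],[0,0,0.25],[0,0,0.31],[0,0,0.31],[0,0,0.31],[0,0,0.31],[0,0,0.31]]' --grip '[0.7,0.7,0.7,0.7,0.7,0.7,0.7,0.7,0.7,0.7]'

```text
t: 25.5
tool_pos: [0.5555, 0.1104, 0.1793]
eef_rot: [3.141, -0.007, -0.004]
contact_force: [1.0, -0.7, 0.6]
finger_gap: 0.0613
```

```bash
python3 w.py w12
python3 - <<'E'
from m import *
im,c=load("w12")
circ(im,c,(260,175),40,.034,lo=60,v=150)
E
```

```text
25.5 [0.5555 0.1104 0.1793] [ 3.141 -0.007 -0.004] [ 1.  -0.7  0.6] 0.0613
px [258.4 171.4] mm [24.6 25.3] P [0.5583 0.111  0.034 ]
```

View pics/w12.png

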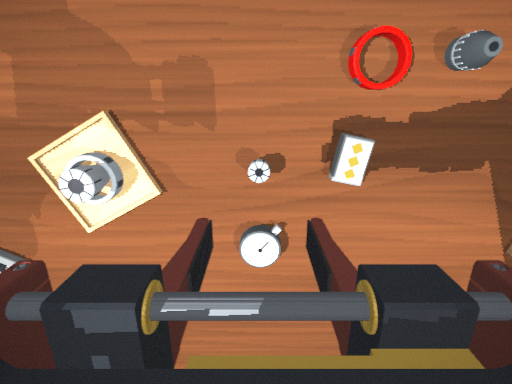

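The small collet is at (258,171), which gives (0.558,0.111). Descending to grip its collar.

Call:
carry_out --delta_pos '[[0.001,0,-0.06],[0.001,0,-0.11],[0.001,0,-0.15],[0.001,0,-0.1615],[0.001,0,-0.1615],[0.001,0,-0.1615],[0.001,0,-0.1615],[0.001,0,-0.1615],[0.001,0,-0.1615],[0.001,0,-0.1615]]' --angular '[[0,0,0],[0,0,0],[0,0,0],[0,0,0],[0,0,0],[0,0,0],[0,0,0],[0,0,0],[0,0,0],[0,0,0]]' --grip '[0.7,0.7,0.7,0.7,0.7,0.7,0.5,0.4,0.3,0.2]'

```text
t: 26.8
tool_pos: [0.5573, 0.1111, 0.0193]
eef_rot: [-3.142, 0.008, -0.0]
contact_force: [0.8, -1.5, 1.9]
finger_gap: 0.0251
```

Call:
carry_out --delta_pos '[[0,0,0],[0,0,0],[0,0,0],[0,0,0],[0,0,0.03],[0,0,0.08],[0,0,0.11],[0,0,0.11]]' --angular '[[0,0,0],[0,0,0],[0,0,0],[0,0,0],[0,0,0],[0,0,0],[0,0,0],[0,0,0]]' --grip '[0.2,0.15,0.15,0.15,0.15,0.15,0.15,0.15]'

```text
t: 27.8
tool_pos: [0.559, 0.1112, 0.131]
eef_rot: [-3.141, 0.008, -0.007]
contact_force: [0.4, 0.3, -0.8]
finger_gap: 0.0253
```

```bash
python3 w.py w13
```

```text
27.8 [0.559  0.1112 0.131 ] [-3.141  0.008 -0.007] [ 0.4  0.3 -0.8] 0.0253
```

View pics/w13.png

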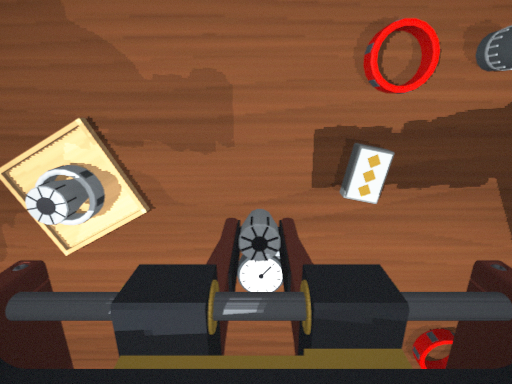

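The small collet is upright in the jaws, with its bore at (260,243). Carrying it to the small nut at (0.4625,-0.3025).

Call:
carry_out --delta_pos '[[-0.012,-0.05,0],[-0.025,-0.105,0],[-0.038,-0.16,0],[-0.05,-0.215,0],[-0.063,-0.27,0],[-0.076,-0.325,0],[-0.088,-0.38,0],[-0.095,-0.414,0],[-0.095,-0.414,0],[-0.095,-0.414,0]]' --angular '[[0,0,0],[0,0,0],[0,0,0],[0,0,0],[0,0,0],[0,0,0],[0,0,0],[0,0,0],[0,0,0],[0,0,0]]' --grip '[0.15,0.15,0.15,0.15,0.15,0.15,0.15,0.15,0.15,0.15]'

```text
t: 29.1
tool_pos: [0.4612, -0.3015, 0.1275]
eef_rot: [-3.139, 0.009, 0.004]
contact_force: [0.4, -0.6, -0.6]
finger_gap: 0.0251
```

```bash
python3 w.py w14
python3 - <<'E'
from m import *
im,c=load("w14"); print(cast(c,(260,243),.144), proj(c,(.4625,-.3025,.02)))
E
```

```text
29.1 [ 0.4612 -0.3015  0.1275] [-3.139  0.009  0.004] [ 0.4 -0.6 -0.6] 0.0251
[ 0.4628561  -0.30213872  0.144     ] [260.31881551 182.28134191]
```

View pics/w14.png

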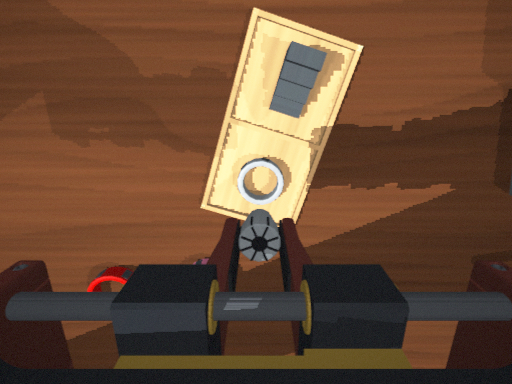

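The small nut appears at (261,181), right where it should project (260,182), so I'm lowering the collet.

Call:
carry_out --delta_pos '[[0,0,-0.04],[0,0,-0.08],[0,0,-0.098],[0,0,-0.1055],[0,0,-0.1055],[0,0,-0.1055],[0,0,-0.1055],[0,0,-0.1055],[0,0,-0.1055]]' --angular '[[0,0,0],[0,0,0],[0,0,0],[0,0,0],[0,0,0],[0,0,0],[0,0,0],[0,0,0],[0,0,0]]' --grip '[0.15,0.15,0.15,0.15,0.15,0.15,0.5,0.5,0.5]'

```text
t: 30.28
tool_pos: [0.4624, -0.3031, 0.0238]
eef_rot: [3.141, -0.008, 0.0]
contact_force: [-0.7, -1.1, -0.6]
finger_gap: 0.0434
```

Call:
carry_out --delta_pos '[[0,0,0.03],[0,0,0.08],[0,0,0.13],[0,0,0.17],[0,0,0.17]]' --angular '[[0,0,0],[0,0,0],[0,0,0],[0,0,0],[0,0,0]]' --grip '[0.5,0.5,0.6,0.6,0.6]'

```text
t: 30.9
tool_pos: [0.4642, -0.3046, 0.1971]
eef_rot: [3.137, -0.008, 0.009]
contact_force: [0.3, -0.4, 0.8]
finger_gap: 0.0528
```

```bash
python3 w.py w15
```

```text
30.9 [ 0.4642 -0.3046  0.1971] [ 3.137 -0.008  0.009] [ 0.3 -0.4  0.8] 0.0528
```

View pics/w15.png

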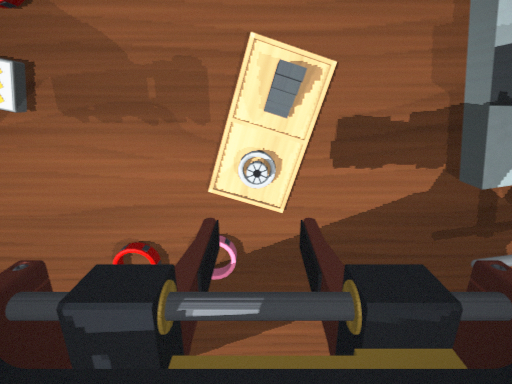

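The small collet stands in its nut at (257,173), with the block at (286,88). I'm withdrawing towards the start for a clear top view.

Call:
carry_out --delta_pos '[[-0.02,-0.04,0.03],[-0.05,-0.09,0.03],[-0.1,-0.13,0.03],[-0.15,-0.17,0.03],[-0.2,-0.21,0.03],[-0.25,-0.25,0.03],[-0.277,-0.265,0.03],[-0.277,-0.265,0.03],[-0.277,-0.265,0.03],[-0.277,-0.265,0.03]]' --angular '[[0,0,0],[0,0,0],[0,0,0],[0,0,0],[0,0,0],[0,0,0],[0,0,0],[0,0,0],[0,0,0],[0,0,0]]' --grip '[0.6,0.6,0.6,0.6,0.6,0.6,0.6,0.6,0.6,0.6]'

```text
t: 32.2
tool_pos: [0.1864, -0.5668, 0.223]
eef_rot: [-3.14, 0.006, -0.0]
contact_force: [-0.6, 0.8, 0.8]
finger_gap: 0.0527
```

Run:
```python
from m import *
im=read_camera("top")[:,:,::-1].copy(); cv2.imwrite("pics/top9.png",im)
sc=read_camera("scene")[:,:,::-1].copy(); cv2.imwrite("pics/sc9.png",cv2.resize(sc[120:330,70:430],None,fx=2.2,fy=2.2,interpolation=cv2.INTER_CUBIC))
o=cv2.imread("pics/top0.png"); c=calibration("top")
for n,px,r in [("case",(262,172),18),("gauge",(209,230),18)]:
    for q in (o,im):
        H,S,V=cv2.split(cv2.cvtColor(q,cv2.COLOR_BGR2HSV)); k=blob(((S<60)&(V>110)).astype(np.uint8)*255,px,r); M=cv2.moments(k); print(n,M["m10"]/M["m00"],M["m01"]/M["m00"])
for q in (o,im):
    H,S,V=cv2.split(cv2.cvtColor(q,cv2.COLOR_BGR2HSV)); k=blob(((S<110)&(V<130)).astype(np.uint8)*255,(315,116),14); M=cv2.moments(k); print("chuck",M["m10"]/M["m00"],M["m01"]/M["m00"])
L=cv2.resize(im[140:230,65:155],(390,390),interpolation=cv2.INTER_CUBIC); R=cv2.resize(im[140:255,360:475],(390,390),interpolation=cv2.INTER_CUBIC)
cv2.imwrite("pics/fin.png",np.hstack([L,R]))
for X in [(.5465,.3148,.009),(.463,-.3025,.009),(.556,-.333,.009)]: print(proj(c,X))
```

```text
case 261.7028112449799 171.7550200803213
case 261.71643286573146 171.7815631262525
gauge 208.47602541883302 228.58434430964758
gauge 208.50720876585927 228.64042675893884
chuck 314.04898446833926 116.1242532855436
chuck 314.0248033877798 116.2389594676346
[110.88434862 183.84808264]
[408.80512509 217.5102754 ]
[419.54363447 173.24699579]
```

View pics/top9.png

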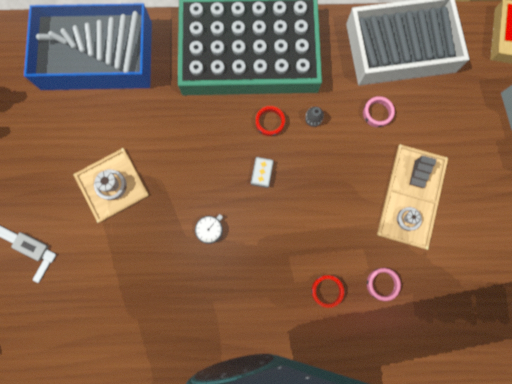

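View pics/sc9.png

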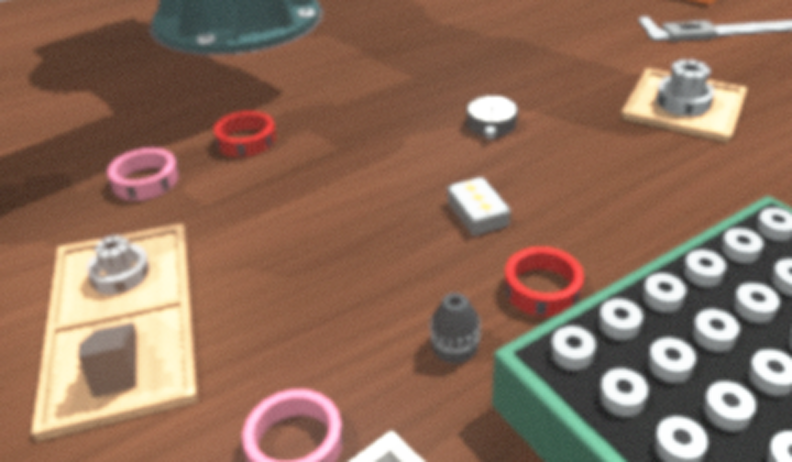

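View pics/fin.png

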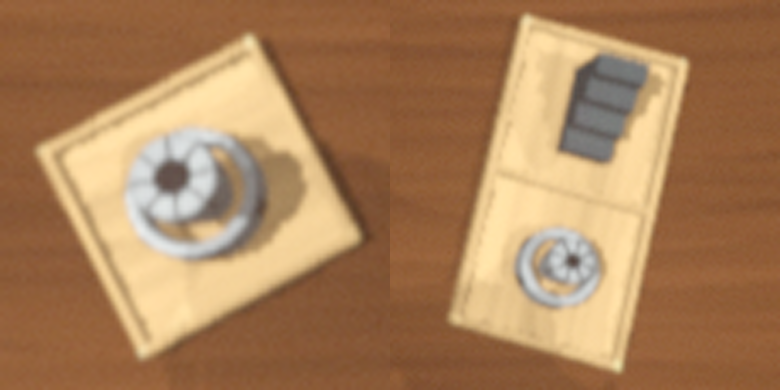

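Everything is in place in the top and scene views, both collets stand upright, and the bystanders moved under 0.2 px. One last parallax-corrected check of the collet tops before handing in.

Run:
```python
from m import *
c=calibration("top"); im=cv2.imread("pics/top9.png")
print("Lcollet",cast(c,(65+172*90/390-.4,140+175*90/390-.4),.05),"nut wrist .5464 .3149")
print("Scollet",cast(c,(360+(572-390)*115/390-.4,140+261*115/390-.4),.038),"nut .4621 -.3023")
pts=[(605,56),(648,63),(560,152),(607,161)]
g=lambda X,Y,z: cast(c,(360+(X-390)*115/390-.4,140+Y*115/390-.4),z)[:2]
print("block",np.mean([g(605,56,.046),g(648,64,.046),g(561,152,.016),g(607,161,.016)],0),"target .556 -.332"); print(np.round(sense()["qvel"],4))
```

```text
Lcollet [0.54616371 0.3142078  0.05      ] nut wrist .5464 .3149
Scollet [ 0.46152172 -0.30083655  0.038     ] nut .4621 -.3023
block [ 0.55434488 -0.33145637] target .556 -.332
[-0.0051 -0.0029 -0.0048 -0.0004  0.0017 -0.0027]
```

```bash
python3 -c "
from cell import *
print(job_done())"
```

```text
the job is handed in; nothing more can be done
None
```

Both kits are made up and the job is handed in, at about 32 s on the robot's clock. No verdict was reported.

- **Square tray:** the large nut lies flat within about 1 mm of the middle. The large collet's axis is within about 1 mm of the nut's in the final top view.
- **Long tray:** the small nut is within about 2 mm of the middle of the near compartment, with the small collet about 2 mm off its axis. The step block stands on its base about 2 mm from the middle of the far one.
- **Upright check:** both collets look upright in the scene view; I did not measure their tilt.
- **Bystanders:** the drill chuck, insert case and dial gauge moved less than 0.2 px (well under 1 mm) in the top view. The red and pink rings were not touched.
- **Disagreements:** the top and wrist cameras differed by up to about 5 mm on the first nut and collet positions. I used values in between or the later close-up wrist readings, and no check failed.

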